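# Sweep the white buffer tablets into the counting tray's trough and shut the cover

### The arm

A 7-joint arm with a two-finger parallel gripper is mounted at the origin on a cart in front of the work surface, level with it; the furniture and walls round the work are solid. World frame = base frame: x ahead of the robot, y to its left, z up, the work surface at z = 0. Lengths are in m, angles in rad, forces in N, time in s.
With the tool pointing down it reaches from about 0.4 to 0.85 m from the base axis. Payload 10.4 kg.
Tool frame: the origin (TCP) lies between the finger pads; the fingertips stand 22 mm ahead of it and the grasp point (between the pads) lies 3 mm ahead of it; z points along the fingers, y is the line along which they close (so a half turn about z gives the same grasp; the last joint's range is limited). The gripper opens to 87 mm and grips with 3 to 60 N. Pads are 19 mm wide; open, the fingers measure 117 mm over their backs; the gripper's body (75 mm by 190 mm) begins 51 mm behind the grasp point.
Start: joints at [1.302, 0.332, -0.065, 1.46, 0.022, 1.35, -0.088], TCP at [0.152, -0.606, 0.245] pointing down, gripper open.
Joint ranges: [-2.6, 2.6], [-0.5, 2.12], [-1.47, 1.34], [0.16, 2.42], [-1.27, 4.41], [0.06, 2.06], [-2.6, 2.6]. Speed limits (rad/s): [2.22, 2.22, 2.79, 2.79, 3.14, 3.14, 3.14].

### API

Orientations are given as a 3x3 rotation matrix whose columns are the frame's x, y, z axes.
In Python, from bench import ctrl gives the robot as it stands.
- The arm moves only by the tool run_rows, called after "Request:" as name(argument=value, ...) on one line, values as JSON. Schema: {"type":"object","properties":{"steps":{"type":"array","items":{"type":"array","items":{"type":"array","items":{"type":"number"},"minItems":4,"maxItems":4},"minItems":1,"maxItems":12},"minItems":1,"maxItems":1},"jaw":{"type":"number"},"grip_n":{"type":"number"},"only":{"type":"string"},"quiet":{"type":"boolean"},"lines":{"type":"string"}},"required":["steps"],"additionalProperties":false}. steps is a list that holds a single list of rows (three levels of brackets), with 1 to 12 rows, each of 4 numbers: dx, dy, dz in shares of 500 mm (1.0 is 500 mm), then a turn about the tool's z in shares of pi rad (1.0 is pi rad); each row is the pose to reach, as a shift and turn from the pose commanded when the call began, along the tool's axes at that moment; what a row does not reach only later rows make up. A row lasts 1/8 s, in which the tool goes at most 0.0625 m and 0.188 rad, less where a joint would pass 70% of its speed; a pose out of reach is approached as far as the arm can. jaw is the finger opening in m, set as the call begins (left out keeps the last). The fingers move at their own pace and stop on an object; grip_n is the grip in N (left out, the last holds). Time passes only in rows, so rows that do not move let the fingers close. The tool returns the time, the measured TCP pose, the force, the opening and the grip force at its end. only (a regular expression) keeps the lines of the reply that match it, lines (a string "A,B") keeps lines A to B, and quiet returns only ok. No shift or turn number may pass 1 either way. Input that does not fit is refused with a message, and nothing moves.
- ctrl.state(): the state, without advancing time (a new reading comes with each control period).
- ctrl.get_image(name): name is "scene" or "side" or "wrist"; returns the picture (480x640x3 uint8, blue, green, red); there is no depth.
- ctrl.get_calibration(name): a dict with "fx", "fy", "cx", "cy" (pixels), "R" (3x3) and "t" (3): a world point X has camera coordinates R X + t; the wrist camera has in their place "mount" (4x4, takes a point from camera to tool coordinates, whose origin is the TCP and whose axes are the flange's). Camera axes: x right, y down, z forward; pixel columns grow to the right and rows downward; lengths in m; the calibration is good to about 2 mm. The wrist camera is an equidistant fisheye: a pixel r from the principal point sees the ray r / f radians off the axis. A picture is of the moment at which its call begins: read the wrist's pose just before it. get_calibration takes no time and is no camera call.
- ctrl.sign_off(): hands the job in; it is judged then, once.
The state is a dict: "clock": time; "joints": joint angles; "qvel": joint speeds; "tau": joint torques, N m; "ee_pos": TCP position; "tool_rot": TCP orientation; "force": force on the tool from outside, world axes, zero at the start; "moment": the same for the moment, N m; "finger_gap": finger opening in m; "grip_force": force on a finger pad.
Only numpy, scipy, OpenCV 4.12 (cv2) and the standard library are available. Lean on these libraries where they do the work, as an engineer would, in place of code of your own. Each camera call takes 0.05 s, during which the arm holds its last target. There are 200 camera calls.

### The job

A blue counting tray holds three white buffer tablets and one pink tablet that is not part of this batch. With the fingertips, sweep the three white tablets across the tray into the trough along its side, leaving the pink one lying where it is, then swing the trough's cover over and press it fully shut. Push and sweep only: do not pick up any tablet, and leave the other things on the bench alone.

Things in the scene. Friction and masses are not known exactly. Their poses are not given: they have to be found in the camera images.
- counting_tray: Blue counting tray of slick plastic, fixed, 258 mm (x) by 254 mm (y). Origin on the bench; x away from the robot at yaw 0, y towards the trough. Flat platform 18 mm above the bench, x -125..125, y -115..75 mm, open to the trough at y = 75; 4 mm rims stand 8 mm above it on the other sides. Pouring spouts stick out at its near side, 35 mm at the trough, 25 mm at the right corner.
- trough_mid (a point): Centre of the trough's flat floor, at x 0, y 113, z 4 mm in the tray's frame. From the platform's edge (y 75) a slope of 35 degrees leads down 14 mm to the floor (y 95..131 mm); an upright outer wall as high as the platform. A tablet pushed until its rear passes the edge slides down and lies flat.
- trough_cover (a joint): Angle of the grey trough cover, hinged along the trough's outer (+y) side at y 135, z 20.5 mm in the tray's frame: 0 is shut (flat over the trough, 6 mm onto the platform), 1.57 upright, 2.0 the stop, leaning away from the tray. Starts at 1.55 to 2.0. The stiff hinge (0.03 N m, under 1 N at the edge) stays where it is left: it needs pushing down all the way.
- cover_edge (a point): Middle of the cover's free long edge, 66 mm from the hinge line. The cover is 244 mm long and 3 mm thick, its top 22 mm above the bench when shut; in the middle of this edge a thumb tab, 50 mm long, reaches 9 mm beyond it.
- white_tablet_0: White round tablet, 30 mm across, 10 mm thick, 10 to 13 g, with a score line. Origin at the centre of the face it lies on at the start. The tablets start flat on the platform at least 40 mm apart (centres) along the tray's x, so that none lies in another's straight way to the trough.
- white_tablet_0_centre (a point): Centre of this tablet, 5 mm above its origin at the start.
- white_tablet_1: Second white tablet, the same.
- white_tablet_1_centre (a point): Centre of this tablet.
- white_tablet_2: Third white tablet, the same.
- white_tablet_2_centre (a point): Centre of this tablet.
- pink_tablet: Pink tablet of the same size and mass, to be left where it lies on the platform. Origin at the centre of its underside.
- tablet_jar: Closed white jar with a blue cap, 60 mm across, 98 mm high, standing to the right of the tray; a bystander. Origin under its centre.
- marker_black: Black and white marker pen, 135 mm long, 17 mm thick, lying on the closed blue notebook (14 mm thick) left of the tray; a bystander.
- micro_tube_0: Small white tube with a green cap, 42 mm long, 13 mm high, lying to the right of the tray; a bystander.

How it is judged:
On the way, in this order (a step that is already met when the one before it is completed fails the run):
1. all three white tablets lie down in the trough while its cover is still open (y of white_tablet_0_centre in the frame of counting_tray between 0.092 and 0.131 m and x of white_tablet_0_centre in the frame of counting_tray between -0.125 and 0.125 m and z of each of white_tablet_0_centre, white_tablet_1_centre, white_tablet_2_centre in the frame of counting_tray below 0.017 m and y of white_tablet_1_centre in the frame of counting_tray between 0.092 and 0.131 m and x of white_tablet_1_centre in the frame of counting_tray between -0.125 and 0.125 m and y of white_tablet_2_centre in the frame of counting_tray between 0.092 and 0.131 m and x of white_tablet_2_centre in the frame of counting_tray between -0.125 and 0.125 m and value of joint trough_cover above 0.8 rad), for 0.2 s.
2. the cover is shut over them (y of white_tablet_0_centre in the frame of counting_tray between 0.092 and 0.131 m and x of white_tablet_0_centre in the frame of counting_tray between -0.125 and 0.125 m and z of each of white_tablet_0_centre, white_tablet_1_centre, white_tablet_2_centre in the frame of counting_tray below 0.017 m and y of white_tablet_1_centre in the frame of counting_tray between 0.092 and 0.131 m and x of white_tablet_1_centre in the frame of counting_tray between -0.125 and 0.125 m and y of white_tablet_2_centre in the frame of counting_tray between 0.092 and 0.131 m and x of white_tablet_2_centre in the frame of counting_tray between -0.125 and 0.125 m and value of joint trough_cover below 0.07 rad), for 0.2 s.
At the end, for the whole second after the job is handed in: All three white tablets are at rest in the trough (each centre between its walls and below the platform's level), the cover is shut over them (within 0.07 rad of flat), and the pink tablet lies within 15 mm of where it was (all of step 2 and distance of pink_tablet from where it was at the start of the episode below 0.015 m and linear speed of each of white_tablet_0, white_tablet_1, white_tablet_2 below 0.01 m/s); the robot touches nothing.
It fails at once if a tablet is picked up (its centre more than 20 mm above where it lay on the platform) (height (world z) of white_tablet_0_centre above 0.043 m).
It fails at once if another tablet is picked up (height (world z) of white_tablet_1_centre above 0.043 m).
It fails at once if another tablet is picked up (height (world z) of white_tablet_2_centre above 0.043 m).
It fails at once if the pink tablet is picked up or moved by more than 15 mm (distance of pink_tablet from where it was at the start of the episode above 0.015 m or height (world z) of pink_tablet above 0.028 m).
It fails at once if a bystander is pushed away or knocked over (more than 15 mm) (distance of any of tablet_jar, marker_black, micro_tube_0 from where it was at the start of the episode above 0.015 m).
It also fails if it takes over 51 s, if anything falls off the work surface, if the arm or the gripper's body presses on something with over 40 N, if the wrist force passes 120 N, or if a joint passes its speed limit or range.

## Working session

There is one attempt and no reset: what is moved stays moved. The work goes in short steps, Python scripts to look and compute and a tool call to move; the robot and the scene stay as the last step left them, time stands still between calls to the robot, and variables do not carry over. Pictures are saved under pics/ and viewed, at most 10 in all, crops included, and the job is handed in when it is done.

```bash
ls; mkdir -p pics
```

Run:
```python
from bench import ctrl
import cv2
s=ctrl.state();print(s['clock'],s['ee_pos'],s['tool_rot'],s['finger_gap'])
for n in("scene","side"):
    cv2.imwrite(f"pics/{n}0.png",ctrl.get_image(n))
    print({k:v.tolist() if hasattr(v,'tolist') else v for k,v in ctrl.get_calibration(n).items()})
print(ctrl.get_calibration("wrist"))
```

```text
bench.py
pics
0.0 [ 0.15196573 -0.60589422  0.24375142] [[ 9.69946745e-01  2.43316973e-01 -4.02890644e-04]
 [ 2.43317297e-01 -9.69945830e-01  1.33430708e-03]
 [-6.61225419e-05 -1.39223707e-03 -9.99999029e-01]] 0.08758843802906702
{'fx': 452.17680633267844, 'fy': 452.17680633267844, 'cx': 322.37774223173716, 'cy': 230.08423006538092, 'R': [[-0.8591662967561721, -0.5111308700962991, -0.02405219642539406], [-0.21439970675177808, 0.4022706702904489, -0.890062398693948], [0.46461386146243755, -0.759554831107454, -0.45520371074749566]], 't': [0.47762296105573676, 0.14994680949415254, 0.802281591551948]}
{'fx': 545.5672794682836, 'fy': 545.5672794682836, 'cx': 311.37989022415724, 'cy': 242.5081302330669, 'R': [[0.8365638542274476, -0.5477609372501127, -0.010902908923612828], [-0.40086289344757164, -0.5984071733411462, -0.6936986345313793], [0.37345663530985657, 0.5846937749940025, -0.7201828455512554]], 't': [-0.4161767364612293, 0.2806837732074338, 0.9268967394361727]}
{'fx': 371.64829954431775, 'fy': 371.64829954431775, 'cx': 320.62091182257336, 'cy': 244.50506287791407, 'mount': array([[-5.97973799e-04, -9.67719193e-01, -2.52030169e-01,
         6.82463754e-02],
       [ 9.99999554e-01, -3.94452678e-04, -8.58048488e-04,
         1.15678073e-03],
       [ 7.30936015e-04, -2.52030570e-01,  9.67718997e-01,
        -1.40334108e-01],
       [ 0.00000000e+00,  0.00000000e+00,  0.00000000e+00,
         1.00000000e+00]])}
```

View pics/scene0.png

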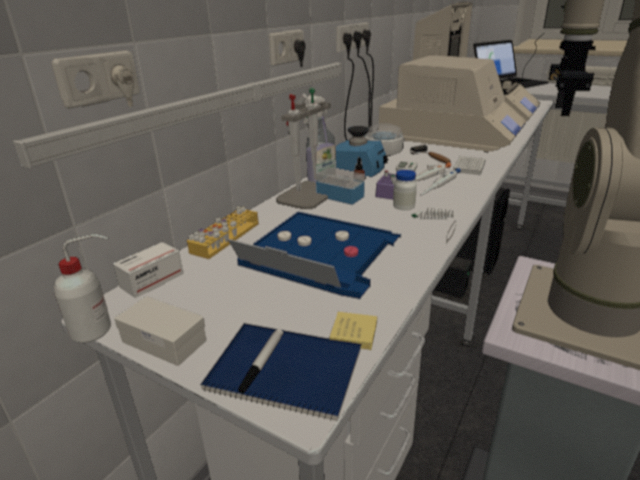

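View pics/side0.png

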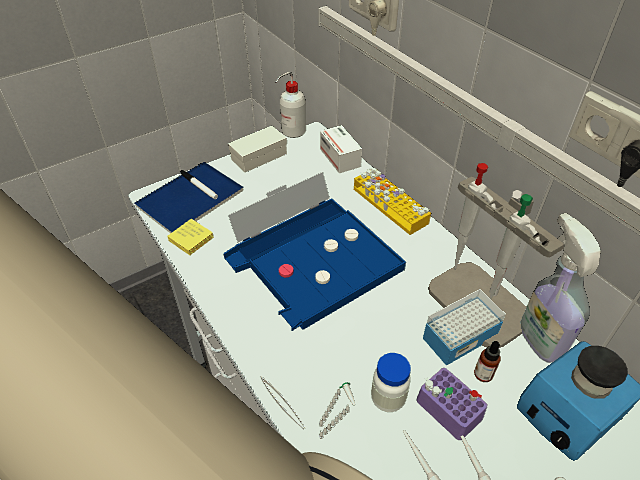

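Create h.py:
```python
from bench import ctrl
import cv2,numpy as np
def cal(n):
    c=ctrl.get_calibration(n);return c,np.array([[c['fx'],0,c['cx']],[0,c['fy'],c['cy']],[0,0,1]]),np.array(c['R']),np.array(c['t'])
def ray(n,px,z):
    c,K,R,t=cal(n);o=-R.T@t;d=R.T@np.linalg.solve(K,[*px,1]);return o+d*(z-o[2])/d[2]
def proj(n,X):
    c,K,R,t=cal(n);p=K@(R@np.array(X)+t);return p[:2]/p[2]
def tri(a,b):
    P=[]
    for n in("scene","side"):
        c,K,R,t=cal(n);P.append(K@np.c_[R,t])
    X=cv2.triangulatePoints(P[0],P[1],np.array(a,float).reshape(2,1),np.array(b,float).reshape(2,1))[:,0];return X[:3]/X[3]
def blobs(m,lo=15,hi=400):
    n,l,s,c=cv2.connectedComponentsWithStats(m.astype(np.uint8));return [(tuple(c[i].round(1)),s[i,4]) for i in range(1,n) if lo<s[i,4]<hi]
```

Run:
```python
from h import *
box={"scene":(260,220,380,265),"side":(262,225,375,300)}
for n in box:
    im=cv2.imread(f"pics/{n}0.png");x0,y0,x1,y1=box[n]
    h=cv2.cvtColor(im,cv2.COLOR_BGR2HSV).astype(int);c=h[y0:y1,x0:x1]
    w=(c[...,2]>140)&(c[...,1]<90); p=(c[...,2]>100)&(c[...,1]>100)&((c[...,0]<12)|(c[...,0]>165))
    for k,m in(("w",w),("p",p)):
        for (b,a) in blobs(m): print(n,k,b[0]+x0,b[1]+y0,a,ray(n,(b[0]+x0,b[1]+y0),.0265).round(4))
    if n=="side":
        print("cam",-(cal(n)[2].T@cal(n)[3]))
        m=((h[...,0]>100)&(h[...,0]<125)&(h[...,1]>150)).astype(np.uint8);m[:195]=0;m[:,:222]=0;m[:,410:]=0;m[330:]=0
        cs=max(cv2.findContours(m,0,2)[0],key=cv2.contourArea)
        for q in cv2.approxPolyDP(cs,2,True)[:,0]: print(q,ray(n,q,0).round(3)[:2],ray(n,q,.018).round(3)[:2],ray(n,q,.026).round(3)[:2])
    x0,y0,x1,y1=(222,170,412,332) if n=="side" else (225,205,405,300)
    cv2.imwrite(f"pics/{n}0c.png",cv2.resize(im[y0:y1,x0:x1],None,fx=3.6,fy=3.6,interpolation=cv2.INTER_CUBIC))
```

```text
scene w 267.7 225.4 220 [0.6927 0.027  0.0265]
scene w 367.0 222.2 149 [ 0.4894 -0.1007  0.0265]
scene w 284.0 234.6 61 [0.6302 0.0477 0.0265]
scene w 342.0 234.5 61 [ 0.5121 -0.0159  0.0265]
scene w 304.2 239.7 66 [0.5753 0.0465 0.0265]
scene w 376.7 261.2 41 [0.3926 0.0544 0.0265]
scene p 350.8 250.6 108 [0.4598 0.0407 0.0265]
side w 268.1 227.8 25 [0.4917 0.1624 0.0265]
side w 371.1 227.6 47 [0.6778 0.0383 0.0265]
side w 351.0 234.3 134 [0.6295 0.046  0.0265]
side w 330.5 244.8 145 [0.5753 0.0449 0.0265]
side w 322.1 276.5 164 [ 0.5117 -0.0178  0.0265]
side w 266.6 293.3 141 [0.3981 0.0066 0.0265]
side w 367.2 295.3 136 [ 0.5576 -0.1057  0.0265]
side p 285.6 270.2 155 [0.4598 0.0369 0.0265]
cam [ 0.11451839 -0.60195293  0.85770754]
[332 199] [0.678 0.187] [0.666 0.17 ] [0.661 0.163]
[323 201] [0.656 0.193] [0.645 0.176] [0.64  0.169]
[318 206] [0.637 0.185] [0.626 0.168] [0.621 0.161]
[252 238] [0.458 0.179] [0.451 0.162] [0.448 0.155]
[247 238] [0.449 0.185] [0.442 0.168] [0.439 0.161]
[224 253] [0.386 0.173] [0.38  0.156] [0.378 0.149]
[225 259] [0.38  0.156] [0.374 0.14 ] [0.372 0.133]
[236 272] [0.382 0.11 ] [0.377 0.095] [0.374 0.089]
[251 267] [0.415 0.105] [0.409 0.09 ] [0.406 0.084]
[285 308] [ 0.419 -0.026] [ 0.412 -0.038] [ 0.41  -0.043]
[279 311] [ 0.405 -0.026] [ 0.399 -0.038] [ 0.397 -0.043]
[279 314] [ 0.402 -0.032] [ 0.396 -0.044] [ 0.393 -0.049]
[292 329] [ 0.404 -0.076] [ 0.398 -0.087] [ 0.395 -0.091]
[299 325] [ 0.42  -0.075] [ 0.414 -0.086] [ 0.411 -0.091]
[302 328] [ 0.421 -0.084] [ 0.415 -0.095] [ 0.412 -0.1  ]
[401 271] [ 0.669 -0.078] [ 0.657 -0.089] [ 0.652 -0.094]
[405 262] [ 0.692 -0.063] [ 0.68  -0.074] [ 0.674 -0.079]
```

View pics/side0c.png

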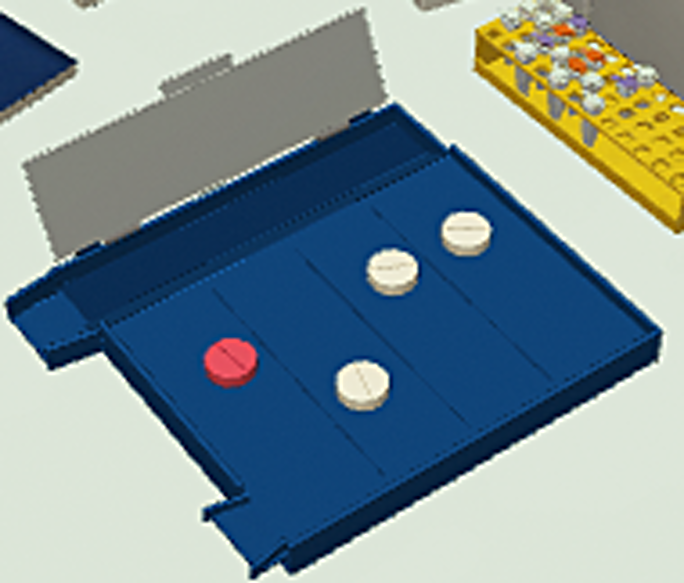

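Run:
```python
from h import *
for nm,a,b in(("w0",(284,234.6),(351,234.3)),("w1",(304.2,239.7),(330.5,244.8)),("w2",(342,234.5),(322.1,276.5)),("pink",(350.8,250.6),(285.6,270.2))):print(nm,tri(a,b).round(4))
f=lambda x,y:(222+x/3.6,170+y/3.6)
for nm,x,y,z in(("far rim top R",660,332,.026),("far rim top L",452,147,.026),("edge far",445,155,.018),("edge near",112,325,.018),("right rim top near",290,548,.026),("near rim top L",103,328,.026),("near rim R",242,490,.026),("outer wall far",397,104,.018),("outer wall near",10,303,.018),("cov hinge far",385,100,.0205),("cov hinge near",57,257,.0205)):
    print(nm,ray("side",f(x,y),z).round(4)[:2])
```

```text
w0 [0.6304 0.0469 0.0257]
w1 [0.5759 0.0455 0.0258]
w2 [ 0.5124 -0.0171  0.0257]
pink [0.4607 0.0383 0.0249]
far rim top R [ 0.6745 -0.0801]
far rim top L [0.6671 0.1106]
edge far [0.6645 0.1139]
edge near [0.4214 0.1043]
right rim top near [ 0.4197 -0.0895]
near rim top L [0.4131 0.0984]
near rim R [ 0.4186 -0.0439]
outer wall far [0.6669 0.1701]
outer wall near [0.3803 0.1525]
cov hinge far [0.6611 0.1753]
cov hinge near [0.4197 0.1681]
```

View pics/scene0c.png

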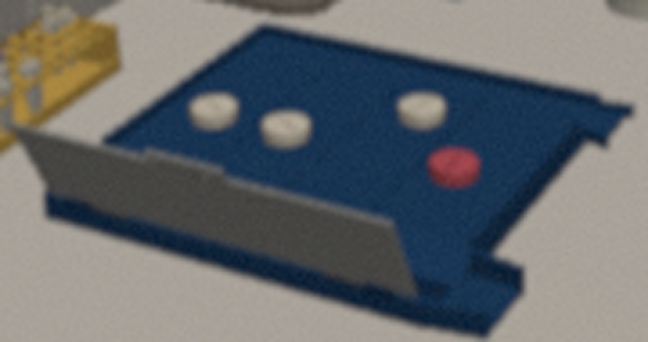

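Add to h.py:
```python
O=np.array([.542,.032,0]);yw=.038
T=np.array([[np.cos(yw),-np.sin(yw),0],[np.sin(yw),np.cos(yw),0],[0,0,1]])
def loc(X): return T.T@(np.array(X)-O)
def to(x,y,ztip):
    s=ctrl.state();R=np.array(s['tool_rot']);W=O+T@np.array([x,y,ztip+.022])
    a=np.arctan2(R[1,0],R[0,0]);d=np.pi/2+yw-a
    return (R.T@(W-s['ee_pos'])).round(4),round(-d,3)
```

Run:
```python
from h import *
S=lambda x,y:(225+x/3.6,205+y/3.6)
f=lambda x,y:(222+x/3.6,170+y/3.6)
for a,b in((S(15,128),f(363,8)),(S(392,222),f(25,160)),(S(183,160),f(196,75))):print(loc(tri(a,b)).round(4))
for nm,X in(("w0",[.6304,.0469,.0257]),("w1",[.5759,.0455,.0257]),("w2",[.5124,-.0171,.0257]),("p",[.4607,.0383,.0257])):print(nm,loc(X).round(4))
print("jar",loc(ray("side",(391,370),.098)),"notebook corners",loc(ray("side",(242,185),.014)),loc(ray("side",(205,165),.014)))
print(to(-.0315,-.085,.09))
```

```text
[0.123  0.1628 0.0783]
[-0.1183  0.1637  0.0814]
[0.0024 0.1656 0.0857]
w0 [0.0889 0.0115 0.0257]
w1 [0.0344 0.0122 0.0257]
w2 [-0.0314 -0.0479  0.0257]
p [-0.081   0.0094  0.0257]
jar [-0.09418022 -0.31695601  0.098     ] notebook corners [-0.01173541  0.30418544  0.014     ] [-0.0473247   0.42569652  0.014     ]
(array([ 0.4851, -0.447 ,  0.1324]), np.float64(-1.363))
```

The rows are not in the units I measure in: shifts go in shares of 500 mm and turns go in shares of pi rad. I convert before sending: 0.485 m is 0.97, 0.36 m is 0.72, -0.36 rad is -0.1146.

Request:
run_rows(steps=[[[0.1, -0.09, 0, -0.0573], [0.2, -0.18, 0, -0.1146], [0.28, -0.26, 0, -0.1719], [0.36, -0.34, 0, -0.2292], [0.45, -0.414, 0, -0.2865], [0.54, -0.5, 0.04, -0.3438], [0.63, -0.58, 0.08, -0.4011], [0.72, -0.66, 0.12, -0.4339], [0.8, -0.74, 0.18, -0.4339], [0.88, -0.82, 0.22, -0.4339], [0.97, -0.894, 0.264, -0.4339], [0.97, -0.894, 0.264, -0.4339]]], jaw=0.018)

```text
clock: 1.6
ee_pos: [0.5141, -0.0498, 0.1107]
tool_rot: [[-0.045, 0.999, -0.002], [0.999, 0.045, 0.003], [0.003, -0.002, -1.0]]
force: [-0.4, -1.1, -0.4]
finger_gap: 0.0179
grip_force: 0.0
```

```bash
python3 -c "
from h import *
s=ctrl.state();print(s['clock'],loc(s['ee_pos']),s['joints']);print(to(-.0315,-.083,.0215))"
```

```text
1.6 [-0.03094666 -0.08065103  0.11074272] [ 0.61108103  0.29158812 -0.67901348  1.86977833  0.20529722  1.05359627
 -0.10535594]
(array([-0.0026, -0.0004,  0.0672]), np.float64(0.007))
```

In the tool's units: 0.067 m is 0.134, 0.04 m is 0.08, 0.007 rad is 0.0022.

Request:
run_rows(steps=[[[-0.006, 0, 0.08, 0.0022], [-0.006, 0, 0.134, 0.0022], [-0.006, 0, 0.134, 0.0022], [-0.006, 0, 0.134, 0.0022]]])

```text
clock: 2.1
ee_pos: [0.5144, -0.0581, 0.0467]
tool_rot: [[-0.031, 1.0, 0.001], [1.0, 0.031, -0.0], [-0.0, 0.001, -1.0]]
force: [0.7, 0.5, -0.7]
finger_gap: 0.0182
grip_force: 0.0
```

```bash
python3 -c "
from h import *
s=ctrl.state();print(loc(s['ee_pos']));print(to(-.0315,.076,.0215))
cv2.imwrite('pics/w1.png',ctrl.get_image('wrist'))"
```

```text
[-0.03104192 -0.08896452  0.04668572]
(array([ 0.165 , -0.0017,  0.0031]), np.float64(-0.007))
```

View pics/w1.png

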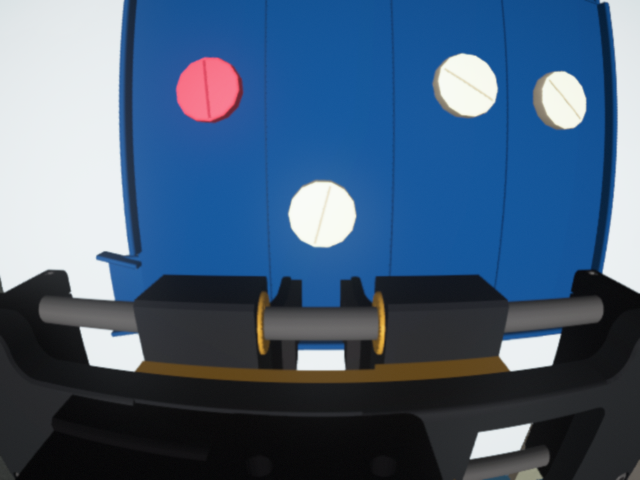

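White tablet ahead at (322,214) is centred between the fingers (290/350); pink (208,89) is clear of its path.

In the tool's units: 0.164 m is 0.328, 0.003 m is 0.006, -0.007 rad is -0.0022.

Request:
run_rows(steps=[[[0.012, 0, 0.006, -0.0022], [0.03, 0, 0.006, -0.0022], [0.06, 0, 0.006, -0.0022], [0.09, 0, 0.006, -0.0022], [0.12, 0, 0.006, -0.0022], [0.15, 0, 0.006, -0.0022], [0.18, 0, 0.006, -0.0022], [0.21, -0.002, 0.006, -0.0022], [0.24, -0.002, 0.006, -0.0022], [0.27, -0.002, 0.006, -0.0022], [0.3, -0.002, 0.006, -0.0022], [0.328, -0.004, 0.006, -0.0022]]])

```text
clock: 3.65
ee_pos: [0.5067, 0.1072, 0.0425]
tool_rot: [[-0.038, 0.999, -0.0], [0.999, 0.038, 0.0], [0.0, -0.0, -1.0]]
force: [0.4, -0.7, -0.8]
finger_gap: 0.0179
grip_force: 0.0
```

```bash
python3 -c "
from h import *
s=ctrl.state();print(loc(s['ee_pos']));print(to(-.0315,.076,.0215))
cv2.imwrite('pics/w2.png',ctrl.get_image('wrist'))"
```

```text
[-0.03238956  0.0765192   0.04249842]
(array([-0.0005,  0.0009, -0.001 ]), np.float64(0.0))
```

View pics/w2.png

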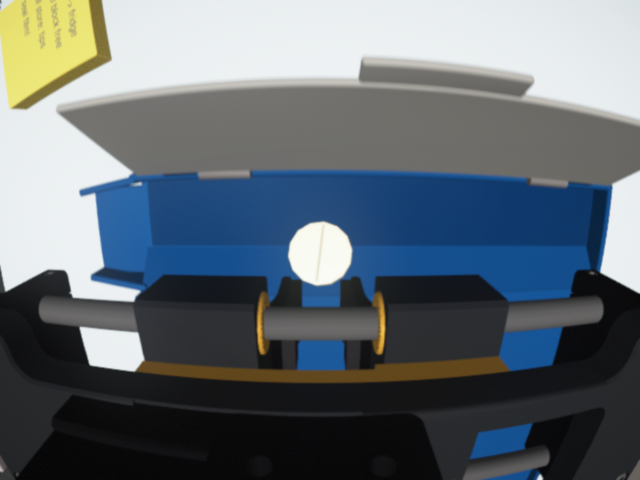

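Tablet at (320,253) is just at the edge/slope, not yet on the floor (floor boundary at row 246). Push slightly further.

In the tool's units: 0.01 m is 0.02, 0.005 m is 0.01.

Request:
run_rows(steps=[[[0.01, 0, 0, 0], [0.02, 0, 0, 0], [0.02, 0, 0, 0], [0.02, 0, 0, 0]]])

```text
clock: 4.2
ee_pos: [0.5065, 0.1158, 0.0425]
tool_rot: [[-0.038, 0.999, -0.0], [0.999, 0.038, -0.0], [-0.0, -0.0, -1.0]]
force: [-0.4, -1.2, -0.6]
finger_gap: 0.0177
grip_force: 0.0
```

```bash
python3 -c "
from h import *
s=ctrl.state();print(loc(s['ee_pos']))
im=ctrl.get_image('wrist')
cv2.imwrite('pics/w3.png',im[150:300,100:600])"
```

```text
[-0.03234     0.08508838  0.04249852]
```

View pics/w3.png

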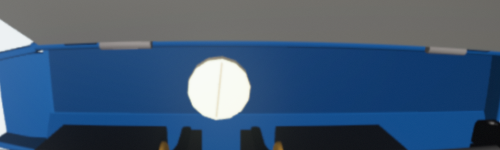

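Tablet now lies on the trough floor (rows 57–119 of the crop within the floor band). Next: tablet 1.

In the tool's units: -0.108 m is -0.216, -0.05 m is -0.1.

Request:
run_rows(steps=[[[0, 0, -0.06, 0], [-0.1, 0.06, -0.06, 0], [-0.2, 0.134, -0.06, 0], [-0.216, 0.134, -0.03, 0], [-0.216, 0.134, 0, 0], [-0.216, 0.134, 0, 0], [-0.216, 0.134, 0, 0]]])

```text
clock: 5.12
ee_pos: [0.5768, 0.0123, 0.0423]
tool_rot: [[-0.04, 0.999, -0.001], [0.999, 0.04, 0.0], [0.0, -0.001, -1.0]]
force: [-0.1, 0.4, -0.2]
finger_gap: 0.0182
grip_force: 0.0
```

```bash
python3 -c "
from h import *
s=ctrl.state();print(loc(s['ee_pos']));print(to(.0344,.089,.0205))"
```

```text
[ 0.03397979 -0.02095624  0.04226639]
(array([ 0.11  ,  0.0007, -0.0002]), np.float64(0.002))
```

In the tool's units: 0.109 m is 0.218, 0.1 m is 0.2.

Request:
run_rows(steps=[[[0.012, 0, 0, 0], [0.03, 0, 0, 0], [0.06, 0, 0, 0], [0.09, 0, 0, 0], [0.12, 0, 0, 0], [0.15, 0, 0, 0], [0.18, 0, 0, 0], [0.2, 0, 0, 0], [0.218, 0, 0, 0], [0.218, 0, 0, 0], [0.218, 0, 0, 0]]])

```text
clock: 6.5
ee_pos: [0.5734, 0.1191, 0.0425]
tool_rot: [[-0.037, 0.999, -0.0], [0.999, 0.037, -0.0], [-0.0, -0.0, -1.0]]
force: [-0.0, -0.3, 0.1]
finger_gap: 0.018
grip_force: 0.0
```

Request:
run_rows(steps=[[[0, 0, -0.06, 0], [-0.1, 0.05, -0.06, 0], [-0.2, 0.109, -0.06, 0], [-0.218, 0.109, -0.03, 0], [-0.218, 0.109, 0, 0], [-0.218, 0.109, 0, 0], [-0.218, 0.109, 0, 0]]])

```text
clock: 7.38
ee_pos: [0.6312, 0.0147, 0.0422]
tool_rot: [[-0.04, 0.999, -0.001], [0.999, 0.04, 0.001], [0.001, -0.001, -1.0]]
force: [-0.3, -0.1, -0.3]
finger_gap: 0.018
grip_force: 0.0
```

```bash
python3 -c "
from h import *
s=ctrl.state();print(loc(s['ee_pos']));print(to(.0889,.089,.0205))
im=ctrl.get_image('wrist')
cv2.imwrite('pics/w4.png',im[0:300])"
```

```text
[ 0.08845107 -0.02070783  0.04220091]
(array([ 0.1097,  0.0007, -0.0002]), np.float64(0.002))
```

View pics/w4.png

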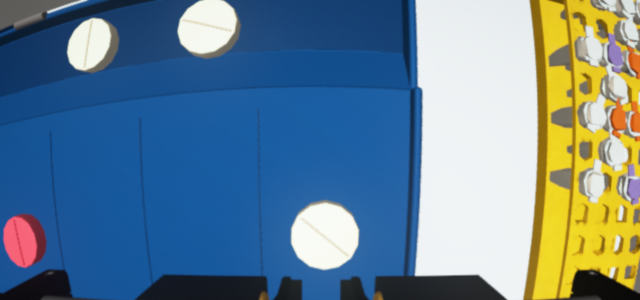

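Two whites at (93,45) and (209,28) lie in the trough; the third at (325,235) is in front of the fingers, pink untouched at (22,240).

In the tool's units: 0.109 m is 0.218, 0.1 m is 0.2.

Request:
run_rows(steps=[[[0.006, 0.003, 0, 0], [0.024, 0.003, 0, 0], [0.054, 0.003, 0, 0], [0.084, 0.003, 0, 0], [0.114, 0.003, 0, 0], [0.144, 0.003, 0, 0], [0.174, 0.003, 0, 0], [0.2, 0.003, 0, 0], [0.218, 0.003, 0, 0], [0.218, 0.003, 0, 0], [0.218, 0.003, 0, 0]]])

```text
clock: 8.8
ee_pos: [0.6294, 0.1211, 0.0425]
tool_rot: [[-0.037, 0.999, 0.0], [0.999, 0.037, -0.001], [-0.001, 0.0, -1.0]]
force: [-0.3, -0.2, -0.2]
finger_gap: 0.0184
grip_force: 0.0
```

Request:
run_rows(steps=[[[0, 0, -0.06, 0], [-0.06, -0.08, -0.16, 0], [-0.08, -0.16, -0.24, 0], [-0.08, -0.18, -0.24, 0], [-0.08, -0.18, -0.24, 0]]], jaw=0)

```text
clock: 9.43
ee_pos: [0.5407, 0.0777, 0.1626]
tool_rot: [[-0.037, 0.999, 0.001], [0.999, 0.037, -0.001], [-0.001, 0.001, -1.0]]
force: [1.0, 0.2, 0.2]
finger_gap: 0.0006
grip_force: 0.0
```

```bash
python3 -c "
from h import *
s=ctrl.state();print(loc(s['ee_pos']));print(to(0,.2,.055))
im=ctrl.get_image('wrist')
cv2.imwrite('pics/w5.png',im[0:300])"
```

```text
[0.00043802 0.04568823 0.16261939]
(array([ 0.1544, -0.0007,  0.0854]), np.float64(-0.001))
```

View pics/w5.png

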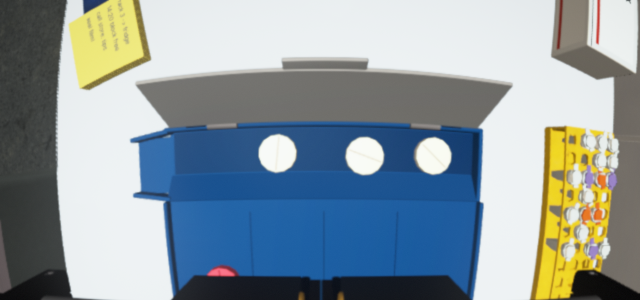

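All three whites (277,153), (365,155), (433,155) lie in the trough, pink at (221,272) in place, cover open. Now go behind the cover.

In the tool's units: 0.157 m is 0.314, 0.1 m is 0.2.

Request:
run_rows(steps=[[[0.1, 0, 0, 0], [0.2, 0, 0, 0], [0.314, 0, 0, 0], [0.314, 0, 0, 0], [0.314, 0, 0.08, 0], [0.314, 0, 0.156, 0], [0.314, 0, 0.156, 0], [0.314, 0, 0.156, 0]]])

```text
clock: 10.48
ee_pos: [0.5355, 0.2357, 0.0852]
tool_rot: [[-0.038, 0.999, 0.0], [0.999, 0.038, 0.001], [0.001, 0.0, -1.0]]
force: [0.4, -0.1, -0.0]
finger_gap: 0.0004
grip_force: 0.0
```

```bash
python3 -c "
from h import *
s=ctrl.state();print(loc(s['ee_pos']))"
```

```text
[0.00127176 0.20384365 0.08524291]
```

In the tool's units: -0.113 m is -0.226, -0.111 m is -0.222.

Request:
run_rows(steps=[[[-0.03, 0, 0, 0], [-0.06, 0, -0.008, 0], [-0.09, 0, -0.02, 0], [-0.116, 0, -0.026, 0], [-0.144, 0, -0.022, 0], [-0.172, 0, -0.01, 0], [-0.194, 0, 0.006, 0], [-0.212, 0, 0.03, 0], [-0.222, 0, 0.056, 0], [-0.226, 0, 0.076, 0], [-0.226, 0, 0.086, 0], [-0.226, 0, 0.09, 0]]])

```text
clock: 11.98
ee_pos: [0.5392, 0.1223, 0.0434]
tool_rot: [[-0.038, 0.999, -0.0], [0.999, 0.038, -0.004], [-0.004, -0.001, -1.0]]
force: [-29.0, -12.4, 73.8]
finger_gap: 0.0004
grip_force: 37.1
```

Request:
run_rows(steps=[[[0, 0, 0.002, 0], [0, 0, 0.002, 0], [0, 0, 0.002, 0]]])

```text
clock: 12.35
ee_pos: [0.5392, 0.1223, 0.0435]
tool_rot: [[-0.038, 0.999, 0.0], [0.999, 0.038, -0.005], [-0.005, -0.0, -1.0]]
force: [-28.9, -12.3, 71.5]
finger_gap: 0.0003
grip_force: 35.6
```

```bash
python3 -c "
from h import *
s=ctrl.state();print(loc(s['ee_pos']))"
```

```text
[0.00061433 0.09036436 0.04347757]
```

In the tool's units: -0.14 m is -0.28, -0.11 m is -0.22.

Request:
run_rows(steps=[[[0, 0, -0.04, 0], [0, 0, -0.12, 0], [-0.08, 0, -0.22, 0], [-0.16, 0, -0.28, 0], [-0.16, 0, -0.28, 0], [-0.16, 0, -0.28, 0]]])

```text
clock: 13.1
ee_pos: [0.5419, 0.0432, 0.1779]
tool_rot: [[-0.038, 0.999, -0.001], [0.999, 0.038, 0.0], [0.0, -0.0, -1.0]]
force: [0.8, 0.1, -0.6]
finger_gap: 0.0003
grip_force: 0.0
```

```bash
python3 -c "
from h import *
s=ctrl.state();print(loc(s['ee_pos']),s['force'])
a=ctrl.get_image('wrist')[0:300,60:580];b=ctrl.get_image('side')[170:335,200:420]
b=cv2.resize(b,(520,390))[:290]
cv2.imwrite('pics/end.png',np.vstack([a,b]))
im=ctrl.get_image('side');h=cv2.cvtColor(im,cv2.COLOR_BGR2HSV)
p=(h[...,2]>100)&(h[...,1]>100)&((h[...,0]<12)|(h[...,0]>165));q=p[225:300,262:375];print(blobs(q))"
```

```text
[0.00037448 0.01119422 0.17792901] [ 0.7635999   0.13985198 -0.56377106]
[((np.float64(23.6), np.float64(45.2)), np.int32(155))]
```

View pics/end.png

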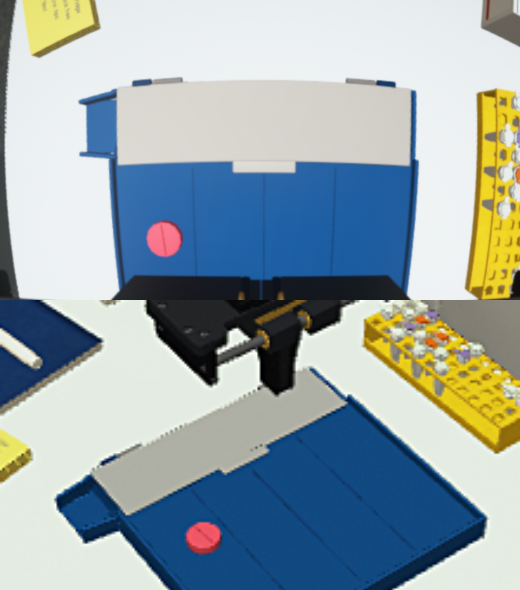

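The cover lies flat over the trough; pink is at the same pixel as at the start (285.6,270.2), and the robot is clear.

```bash
python3 -c "
from bench import ctrl
print(ctrl.sign_off())"
```

```text
the job is handed in; nothing more can be done
None
```

I swept the three white tablets into the trough and pressed the cover shut over them, with the pink tablet at its starting pixel in the side view; I handed the job in at about 13 s, and no verdict was shown.

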